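# Put three specimen boxes back in the inserts that fit and cover the case

## Robot

A 6-joint arm with a two-finger parallel gripper is mounted at the origin on a cart in front of the work surface, level with it; the furniture and walls round the work are solid. World frame = base frame: x ahead of the robot, y to its left, z up, the work surface at z = 0. Lengths are in m, angles in rad, forces in N, time in s.
With the tool pointing down it reaches from about 0.35 to 0.975 m from the base axis. Payload 7.1 kg.
Tool frame: the origin (TCP) lies midway between the tips of the shut fingers; the grasp point (between the pads) lies behind it (r.hold_point_z is the z of the grasp point in the tool frame, in m); z points along the fingers, y is the line along which they close (so a half turn about z gives the same grasp; the last joint's range is limited). The gripper opens to 88 mm and grips with 3 to 60 N. Pads are 20 mm wide; open, the fingers measure 115 mm over their backs; the gripper's body (75 mm by 178 mm) begins 61 mm behind the grasp point.
Start: joints at [1.232, 0.423, 1.63, -0, 1.089, -0.019], TCP at [0.196, 0.593, 0.223] pointing down, gripper open.
Joint ranges: [-3, 3], [-0.9, 2.11], [0.09, 2.58], [-1.31, 4.45], [0.11, 2.69], [-2.54, 2.54]. Speed limits (rad/s): [2.39, 2.39, 3.01, 3.14, 3.14, 3.14].

## Interface

Orientations are given as [roll, pitch, yaw] about the fixed x, y, z axes, in that order (R = Rz(yaw) Ry(pitch) Rx(roll)).
In Python, from cell import r gives the robot as it stands. The module is installed in compiled form; this text tells all that it offers.
- The arm moves only by the tool carry_out, never from a script. Its argument "rows" is a list of rows, each an object with "grip": the opening, from 0 (shut) to 1 (fully open); "delta_pos": the shift along the tool's x, y, z in mm, a list of three; "delta_rot": the turn, a rotation vector about the tool's x, y, z in degrees, a list of three. In form: [{"grip": grip, "delta_pos": [dx, dy, dz], "delta_rot": [ax, ay, az]}, ...]. A call has 1 to 8 rows; each row shifts and turns the commanded pose from where the row before left it, along the tool's axes as they then stand; what a row does not reach is not made up. A row lasts 1/8 s, in which the tool goes at most 62.5 mm and 10.7 degrees, less where a joint would pass 70% of its speed; a pose out of reach is approached as far as the arm can. A call is refused whole if a number of a shift passes 62.5 or a number of a turn 10.7, either way. A call with a gripper value outside its range is refused whole. The fingers move at their own pace and stop on an object; the grip force is fixed at half the most. Time passes only in rows, so rows that do not move let the fingers close. It gives the time, the measured TCP pose, the force, the opening and the grip force at its end, in the units of the state.
- r.observe(): the state, without advancing time (a new reading comes with each control period).
- r.read_camera(name): name is "scene" or "side" or "wrist"; returns a dict with "frame" (400x640x3 uint8, red, green, blue), "fx", "fy", "cx", "cy" (pixels), "rvec" (rotation vector, rad) and "tvec" (3), from world to camera coordinates, as OpenCV has them; the wrist camera has in their place "mount" (4x4, takes a point from camera to tool coordinates, whose origin is the TCP and whose axes are the flange's). Camera axes: x right, y down, z forward; pixel columns grow to the right and rows downward; lengths in m; the calibration is good to about 2 mm. A picture is of the moment at which its call begins: read the wrist's pose just before it. There is no depth.
- r.finish_job(): hands the job in; it is judged then, once.
Trained networks look in the newest picture that a camera, given by its name, has taken for a name from the list of things; names that differ only in an ending like _2 or _b are one class to them, and where a whole thing is asked for, a point or a joint stands for the part that bears it (a point fixed in the world has none). Each returns a list of dicts, best first, with "conf" (0 to 1); they miss things now and then, are a little off and sometimes report something else, mostly with a low value. They report only what shows in the picture. A call takes as long as a camera call. They do not tell look-alikes from the thing itself.
- r.boxes_of(target, camera): "extent" ([left, top, right, bottom] in pixels, round what is visible of it).
- r.outline_of(target, camera): "region" (400x640 bool, what is visible of it) and "extent" ([left, top, right, bottom] in pixels, round what is visible of it).
- r.mark_of(target, camera): "xy" ([column, row] in pixels: a listed point, or the origin of a listed thing).
The state is a dict: "t": time; "joint_positions": joint angles; "joint_velocities": joint speeds; "joint_torque": joint torques, N m; "ee_pos": TCP position; "orientation": TCP orientation; "force": force on the tool from outside, world axes, zero at the start; "wrist_torque": the same for the moment, N m; "opening": finger opening in m; "grasp_force": force on a finger pad.
Only numpy, scipy, OpenCV 4.12 (cv2) and the standard library are available. Lean on these libraries where they do the work, as an engineer would, in place of code of your own. Each camera call takes 0.05 s, during which the arm holds its last target. There are 200 camera calls.

## Task

In the wooden transit case the three mineral boxes stand in each other's foam inserts, so the cover would not go on. Change them round - the closed notebook is free to stand one on meanwhile - so that each box sits flat in the insert cut to its height (tallest in the black, middle one in the blue, lowest in the white) and all three tops come level. Then put the cover on the case, fully down all round, and let go.

Things in the scene. Friction and masses are not known exactly. Their poses are not given: they have to be found in the camera images.
- tall_box: closed rigid clear plastic box with a white base, a pale stone inside and a small red sticker, 39 x 39 mm and 36 mm high (weighs about 50 g); origin at the centre of its underside, z up. Starts in the white insert, 30 mm proud of the foam. Grip it by two facing sides.
- middle_box: closed rigid clear plastic box with a white base and a pink stone inside, the smallest in plan, 33 x 34 mm and 30 mm high (about 40 g); origin at the centre of its underside, z up. Starts in the black insert, 12 mm proud of the foam.
- low_box: closed rigid clear plastic box with a white base and a grey stone inside, the lowest and widest, 43 (its x) x 40 (its y) mm and 24 mm high (about 40 g); origin at the centre of its underside, z up. Starts in the blue insert, 12 mm proud of the foam.
- insert_black: black foam insert fixed in the case, 76 (x) x 64 (y) x 26 mm, with a 54 x 54 mm compartment, 18 mm deep, in its middle; its walls are 5 mm thick at +-y, 11 mm at +-x, lips rounded. Origin at the centre of its underside: the compartment's floor is 8 mm and the foam's top 26 mm above it; axes as the case. The tall box seated here stands 18 mm proud.
- insert_blue: blue foam insert fixed in the case, outside and compartment in plan as the black one, but 12 mm deep: floor 14 mm and foam's top 26 mm above its origin (centre of the underside). The middle box seated here stands 18 mm proud.
- insert_white: white foam insert fixed in the case, outside and compartment in plan as the black one, but 6 mm deep: floor 20 mm and foam's top 26 mm above its origin (centre of the underside). The low box seated here stands 18 mm proud.
- case_base: open base of the case, pale wood with brass corners, fixed, 102 (x) x 218 (y) mm; origin at the centre of its underside. The inserts stand side by side along its y, 64.5 mm apart, in any order, undersides 8 mm and tops 34 mm above this origin. Its flat rim, 12 mm wide, is 26 mm above the origin. With the cover on, the cover's origin is 26 mm straight above this one.
- cover: loose hollow lid, pale wood with brass corners, right way up on the worktop, 220 g, 98 (x) x 214 (y) x 33 mm, inside 88 x 204 x 28 mm; origin at the centre of its underside. Dark bar grip along y over the centre: 16 mm wide, 72 long, 40 to 56 mm above the origin. It goes over the foam with 5 mm to spare each side, 2 mm above the boxes, and rests on the base's rim; either way round.
- notebook: closed purple spiral notebook lying flat and fixed, its long side along the worktop, 210 (its x) x 152 (its y) mm; its cover is 11 mm above its origin (centre of the underside), only the spiral along its +y edge rises to 14 mm. Empty: a box can wait on its middle. (A solid drawer chest, 370 mm high, stands about 100 mm behind the left half of the work: carry things straight across in front of it.)
Mind the look-alikes: they are no part of the job. What is shaped like the middle_box but green is not meant.

How it is judged:
By the outcome, as a careful person would: the job done as asked, in the order asked, and still so for the second after the job is handed in, with the robot touching nothing.
It also fails if it takes over 120 s, if anything falls off the work surface, if the arm or the gripper's body presses on something with over 40 N, if the wrist force passes 120 N, or if a joint passes its speed limit or range.

## Working session

There is one attempt and no reset: what is moved stays moved. The work goes in short steps, Python scripts to look and compute and a tool call to move; the robot and the scene stay as the last step left them, time stands still between calls to the robot, and variables do not carry over. Pictures are saved under pics/ and viewed, at most 14 in all, crops included, and the job is handed in when it is done.

Besides the shell and the picture viewer there is one more tool, called after "Request:" as name(argument=value, ...), one argument or row to a line, values as JSON. carry_out: Moves the arm, as the interface text tells. Its arguments: {"type":"object","properties":{"rows":{"type":"array"}},"required":["rows"]}

```bash
mkdir -p pics; cat > h.py <<'E'
from cell import r
import numpy as np, cv2
from scipy.spatial.transform import Rotation as R
def cam(name):
    o=r.observe(); c=r.read_camera(name)
    K=np.array([[c['fx'],0,c['cx']],[0,c['fy'],c['cy']],[0,0,1.]])
    if name=='wrist':
        T=np.eye(4); T[:3,:3]=R.from_euler('xyz',o['orientation']).as_matrix(); T[:3,3]=o['ee_pos']
        W=T@np.array(c['mount']); Rc=W[:3,:3].T; t=-Rc@W[:3,3]
    else:
        Rc=R.from_rotvec(c['rvec']).as_matrix(); t=np.array(c['tvec'])
    return c['frame'],K,Rc,t
def save(f,n): cv2.imwrite('pics/'+n,cv2.cvtColor(f,cv2.COLOR_RGB2BGR))
def toz(uv,z,K,Rc,t):
    d=Rc.T@np.linalg.inv(K)@np.array([uv[0],uv[1],1.]); C=-Rc.T@t
    return C+d*(z-C[2])/d[2]
def proj(p,K,Rc,t):
    q=K@(Rc@np.array(p)+t); return q[:2]/q[2]
E
python3 - <<'E'
from h import *
print(r.hold_point_z, r.observe())
N=['tall_box','middle_box','low_box','insert_black','insert_blue','insert_white','case_base','cover','notebook']
for n in ['scene','side','wrist']:
    f,K,Rc,t=cam(n); save(f,n+'0.png'); print(n,'C',-Rc.T@t,K[0,0])
    for k in N:
        print(k,[(round(m['conf'],2),np.round(m['xy']).tolist()) for m in r.mark_of(k,n)[:3]],[(round(m['conf'],2),np.round(m['extent']).tolist()) for m in r.boxes_of(k,n)[:3]])
E
```

```text
-0.0187 {'t': 0.0, 'joint_positions': array([ 1.23199242e+00,  4.23800292e-01,  1.63066025e+00,  3.50286463e-07,
        1.08860535e+00, -1.89961638e-02]), 'joint_velocities': array([-0.00032565, -0.00164886, -0.00045373,  0.00093328,  0.00024214,
        0.00025626]), 'joint_torque': array([-7.13098052e-05, -5.44606733e+01, -2.73668844e+01,  6.43197703e-02,
        2.27321126e-02, -6.77510434e-05]), 'ee_pos': array([0.19628387, 0.59280975, 0.2219387 ]), 'orientation': array([-3.14011969e+00, -2.82941755e-05,  2.82178473e+00]), 'force': array([-0.40958212,  0.39149314,  0.08049419]), 'wrist_torque': array([ 0.02179996,  0.06043473, -0.02182554]), 'grasp_force': 0.0, 'opening': 0.0882684340613366}
scene C [-0.1011892  -0.77734005  0.65666696] 484.2145503774749
tall_box [(0.53, [260.0, 169.0])] [(0.78, [254.0, 154.0, 270.0, 172.0])]
middle_box [(0.9, [408.0, 255.0]), (0.43, [267.0, 179.0])] [(0.72, [400.0, 238.0, 416.0, 258.0]), (0.53, [262.0, 167.0, 280.0, 179.0]), (0.43, [232.0, 158.0, 298.0, 198.0])]
low_box [(0.68, [255.0, 156.0])] [(0.48, [244.0, 147.0, 256.0, 160.0])]
insert_blac
[... 1352 characters left out ...]
2.0, 262.0])]
cover [(0.59, [353.0, 164.0])] [(0.96, [332.0, 141.0, 372.0, 181.0])]
notebook [(0.81, [337.0, 218.0]), (0.5, [322.0, 261.0])] [(0.86, [292.0, 190.0, 376.0, 245.0])]
wrist C [0.11807268 0.61948779 0.38460353] 275.69614185180535
tall_box [(0.93, [226.0, 367.0]), (0.72, [259.0, 348.0])] [(0.84, [207.0, 357.0, 234.0, 376.0])]
middle_box [] []
low_box [(0.68, [260.0, 356.0])] [(0.95, [243.0, 346.0, 272.0, 372.0])]
insert_black [] []
insert_blue [(0.95, [260.0, 348.0])] [(0.66, [233.0, 336.0, 285.0, 377.0])]
insert_white [(0.83, [225.0, 356.0])] [(0.59, [212.0, 346.0, 242.0, 377.0])]
case_base [(0.89, [228.0, 353.0])] [(0.63, [218.0, 326.0, 293.0, 374.0])]
cover [] []
notebook [] []
```

View pics/scene0.png

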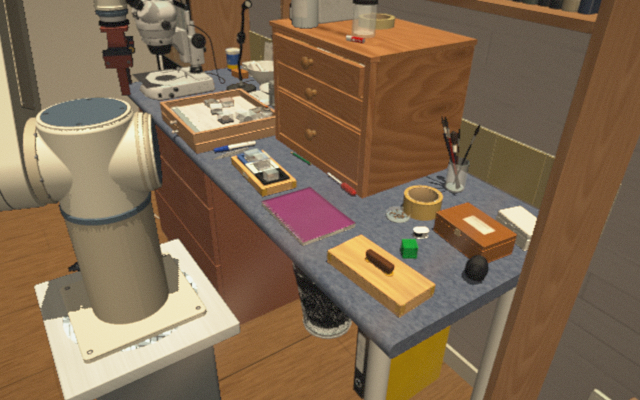

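View pics/side0.png

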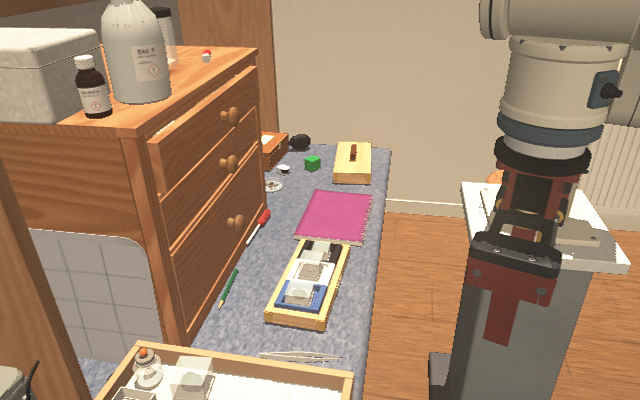

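```bash
python3 - <<'E'
from h import *
for n,L in (('scene',[((264,174),0),((375,276),0),((305,216),0),((260,169),.028),((267,179),.016),((408,255),0)]),('side',[((310,280),.008),((303,306),.008),((321,260),.008),((304,298),.022),((312,273),.028),((322,259),.016),((353,164),0),((337,218),0),((312,164),0)]),('wrist',[((260,348),.008),((225,356),.008)])):
    f,K,Rc,t=cam(n)
    for uv,z in L: print(n,uv,z,np.round(toz(uv,z,K,Rc,t),3))
E
```

```text
scene (264, 174) 0 [0.464 0.323 0.   ]
scene (375, 276) 0 [ 0.443 -0.2    0.   ]
scene (305, 216) 0 [0.444 0.074 0.   ]
scene (260, 169) 0.028 [0.445 0.308 0.028]
scene (267, 179) 0.016 [0.443 0.266 0.016]
scene (408, 255) 0 [ 0.551 -0.184  0.   ]
side (310, 280) 0.008 [0.461 0.322 0.008]
side (303, 306) 0.008 [0.459 0.392 0.008]
side (321, 260) 0.008 [0.452 0.258 0.008]
side (304, 298) 0.022 [0.458 0.388 0.022]
side (312, 273) 0.028 [0.456 0.326 0.028]
side (322, 259) 0.016 [0.448 0.265 0.016]
side (353, 164) 0 [ 0.444 -0.217  0.   ]
side (337, 218) 0 [0.446 0.083 0.   ]
side (312, 164) 0 [ 0.56 -0.2   0.  ]
wrist (260, 348) 0.008 [0.461 0.385 0.008]
wrist (225, 356) 0.008 [0.459 0.32  0.008]
```

The scene picture shows the case at about (264,174), the notebook at (305,216), and the cover at (375,276). The green look-alike is at (408,250). The side picture shows black, white and blue inserts from far to near, at about (321,255), (312,275) and (303,296), holding the middle, tall and low boxes. I'll move over the case for a wrist view.

Request:
carry_out(
  rows=[
    {"grip":1,"delta_pos":[-43,-28,-4],"delta_rot":[0,0,0]},
    {"grip":1,"delta_pos":[-43,-28,-4],"delta_rot":[0,0,0]},
    {"grip":1,"delta_pos":[-43,-28,-4],"delta_rot":[0,0,0]},
    {"grip":1,"delta_pos":[-43,-28,-4],"delta_rot":[0,0,0]},
    {"grip":1,"delta_pos":[-43,-28,-4],"delta_rot":[0,0,0]},
    {"grip":1,"delta_pos":[-43,-28,-4],"delta_rot":[0,0,0]},
    {"grip":1,"delta_pos":[-43,-28,-4],"delta_rot":[0,0,0]},
    {"grip":1,"delta_pos":[-43,-28,-4],"delta_rot":[0,0,0]},
  ],
)

```text
t: 4.0
ee_pos: [0.4536, 0.2711, 0.2551]
orientation: [3.141, 0.0, 2.822]
force: [1.1, 0.4, 0.5]
opening: 0.0879
grasp_force: 0.0
```

Request:
carry_out(
  rows=[
    {"grip":1,"delta_pos":[0,0,0],"delta_rot":[0,0,10]},
    {"grip":1,"delta_pos":[0,0,0],"delta_rot":[0,0,10]},
    {"grip":1,"delta_pos":[0,0,0],"delta_rot":[0,0,10]},
    {"grip":1,"delta_pos":[0,0,0],"delta_rot":[0,0,10]},
    {"grip":1,"delta_pos":[0,0,0],"delta_rot":[0,0,10]},
    {"grip":1,"delta_pos":[0,0,0],"delta_rot":[0,0,10]},
    {"grip":1,"delta_pos":[0,0,0],"delta_rot":[0,0,10]},
    {"grip":1,"delta_pos":[0,0,0],"delta_rot":[0,0,2]},
  ],
)

```text
t: 5.0
ee_pos: [0.4526, 0.2725, 0.2548]
orientation: [3.141, -0.0, 1.565]
force: [0.3, 0.5, 0.0]
opening: 0.088
grasp_force: 0.0
```

```bash
python3 - <<'E'
from h import *
o=r.observe(); print(o['t'],o['ee_pos'],o['orientation'],o['joint_positions'])
f,K,Rc,t=cam('wrist'); print(-Rc.T@t,Rc)
g=cv2.resize(f,None,fx=1.25,fy=1.25); save(g,'w1.png')
Z=dict(tall_box=.028,middle_box=.016,low_box=.022,insert_black=.008,insert_blue=.008,insert_white=.008,case_base=0)
for k,z in Z.items():
    for m in r.mark_of(k,'wrist')[:2]: print(k,round(m['conf'],2),np.round(m['xy']),np.round(toz(m['xy'],z,K,Rc,t),4))
    for m in r.boxes_of(k,'wrist')[:1]: print('   box',round(m['conf'],2),np.round(m['extent']))
E
```

```text
5.0 [0.45259701 0.2725305  0.25475273] [ 3.14147825e+00 -6.04064371e-05  1.56493684e+00] [ 5.19474255e-01  2.42618104e-01  1.81313910e+00 -5.77696874e-06
  1.08570618e+00  5.25336439e-01]
[0.45289577 0.35521232 0.41669238] [[ 9.99981413e-01 -6.07987394e-03  4.57078858e-04]
 [-5.93784201e-03 -9.54113213e-01  2.99387238e-01]
 [-1.38413169e-03 -2.99384387e-01 -9.54131580e-01]]
tall_box 0.88 [333. 131.] [0.4634 0.3233 0.028 ]
   box 0.7 [316. 119. 343. 154.]
middle_box 0.85 [322. 170.] [0.4471 0.2654 0.016 ]
   box 0.81 [313. 161. 337. 191.]
low_box 0.78 [334.  82.] [0.4644 0.3873 0.022 ]
low_box 0.43 [323. 273.] [0.4468 0.0936 0.022 ]
   box 0.8 [320.  64. 350.  96.]
insert_black 0.87 [326. 176.] [0.4529 0.255  0.008 ]
   box 0.71 [300. 154. 355. 206.]
   box 0.85 [303.  52. 367. 109.]
insert_white 0.95 [327. 129.] [0.455  0.3244 0.008 ]
   box 0.86 [302. 104. 359. 158.]
   box 0.95 [292.  41. 373. 207.]
```

View pics/w1.png

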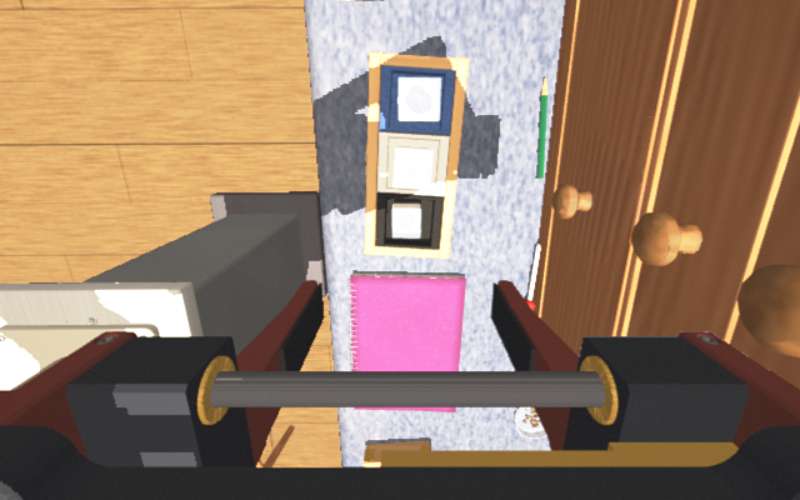

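The wrist view shows the case upright at about (417,155), with blue, white and black inserts from top to bottom. It is turned slightly. I'll rectify it to measure more finely.

```bash
cat >> h.py <<'E'
def rect(f,K,Rc,t,x0,x1,y0,y1,z,s):
    # output: columns = y increasing rightwards, rows = x increasing downwards, s px/mm
    xs=np.arange(x0,x1,.001/s); ys=np.arange(y0,y1,.001/s)
    X,Y=np.meshgrid(xs,ys,indexing='ij'); P=np.stack([X,Y,np.full_like(X,z)],-1)
    q=(P@Rc.T+t)@K.T; m=(q[...,:2]/q[...,2:]).astype(np.float32)
    return cv2.remap(f,m[...,0],m[...,1],cv2.INTER_CUBIC)
E
python3 - <<'E'
from h import *
f,K,Rc,t=cam('wrist')
g=rect(f,K,Rc,t,.39,.53,.195,.445,.034,3.2)
for i in range(0,250,10): cv2.line(g,(int((i)*3.2),0),(int(i*3.2),6 if i%50-5 else 14),(255,0,0),1)
for i in range(0,140,10): cv2.line(g,(0,int(i*3.2)),(6,int(i*3.2)),(255,0,0),1)
save(g,'rect1.png')
for k in ['case_base','insert_black','insert_white','insert_blue','tall_box','middle_box','low_box']:
    for m in r.outline_of(k,'wrist')[:1]:
        z=dict(case_base=.026,tall_box=.064,middle_box=.046,low_box=.046).get(k,.034)
        v,u=np.nonzero(m['region']); p=np.array([toz(a,z,K,Rc,t)[:2] for a in zip(u,v)])*1000
        print(k,round(m['conf'],2),cv2.minAreaRect(p.astype(np.float32)), p.mean(0))
E
```

```text
case_base 0.66 ((457.9889221191406, 322.773193359375), (219.44793701171875, 104.09547424316406), 86.0818099975586) [457.80458422 337.0455288 ]
insert_black 0.8 ((453.2833557128906, 259.0097961425781), (65.57899475097656, 76.9218978881836), 85.68000030517578) [454.66843869 260.00458707]
insert_white 0.94 ((458.1492919921875, 323.13671875), (63.706932067871094, 75.47341918945312), 86.14568328857422) [458.03573377 326.09859018]
insert_blue 0.89 ((461.8149108886719, 386.8141174316406), (65.20845031738281, 76.73351287841797), 86.2061538696289) [460.42381035 386.47957327]
tall_box 0.56 ((457.77313232421875, 322.7796936035156), (39.939849853515625, 37.80735778808594), 86.06018829345703) [457.48217239 322.97871598]
middle_box 0.72 ((451.538330078125, 263.1456604003906), (38.38595962524414, 30.723783493041992), 89.66181182861328) [451.44415142 263.41730624]
low_box 0.86 ((465.39337158203125, 387.4360046386719), (38.195579528808594, 43.47893524169922), 89.66822814941406) [464.98569585 388.19780085]
```

View pics/rect1.png

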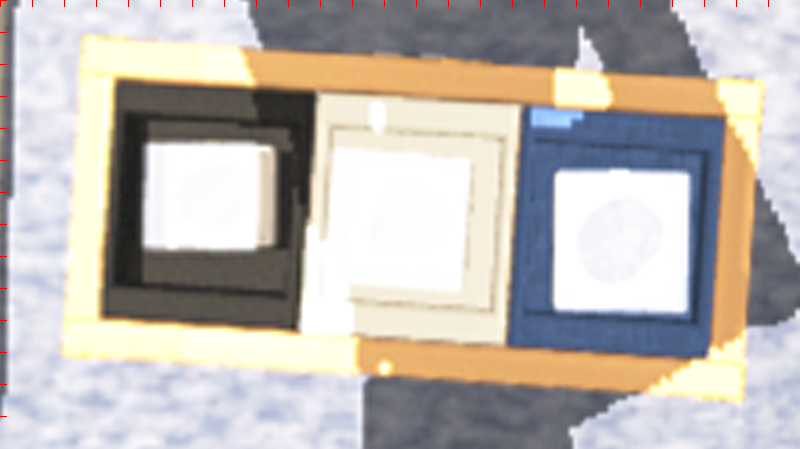

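Request:
carry_out(
  rows=[
    {"grip":1,"delta_pos":[0,0,0],"delta_rot":[0,0,3.6]},
    {"grip":1,"delta_pos":[-12,-0.5,30],"delta_rot":[0,0,0]},
    {"grip":1,"delta_pos":[0,0,50],"delta_rot":[0,0,0]},
    {"grip":1,"delta_pos":[0,0,50],"delta_rot":[0,0,0]},
    {"grip":1,"delta_pos":[0,0,40],"delta_rot":[0,0,0]},
    {"grip":1,"delta_pos":[0,0,25],"delta_rot":[0,0,0]},
    {"grip":1,"delta_pos":[0,0,0],"delta_rot":[0,0,0]},
    {"grip":1,"delta_pos":[0,0,0],"delta_rot":[0,0,0]},
  ],
)

```text
t: 7.15
ee_pos: [0.4519, 0.2609, 0.0605]
orientation: [3.141, -0.001, 1.502]
force: [0.1, 0.6, -0.5]
opening: 0.0877
grasp_force: 0.0
```

Request:
carry_out(
  rows=[
    {"grip":1,"delta_pos":[0,0,14],"delta_rot":[0,0,0]},
    {"grip":1,"delta_pos":[0,0,10.5],"delta_rot":[0,0,0]},
    {"grip":0,"delta_pos":[0,0,0],"delta_rot":[0,0,0]},
    {"grip":0,"delta_pos":[0,0,0],"delta_rot":[0,0,0]},
    {"grip":0,"delta_pos":[0,0,0],"delta_rot":[0,0,0]},
    {"grip":0,"delta_pos":[0,0,0],"delta_rot":[0,0,0]},
    {"grip":0,"delta_pos":[0,0,0],"delta_rot":[0,0,0]},
    {"grip":0,"delta_pos":[0,0,0],"delta_rot":[0,0,0]},
  ],
)

```text
t: 8.15
ee_pos: [0.4513, 0.2606, 0.0353]
orientation: [3.141, -0.0, 1.502]
force: [-0.3, 0.2, 1.0]
opening: 0.0321
grasp_force: 29.5
```

Request:
carry_out(
  rows=[
    {"grip":0,"delta_pos":[0,0,0],"delta_rot":[0,0,0]},
    {"grip":0,"delta_pos":[0,0,-10],"delta_rot":[0,0,0]},
    {"grip":0,"delta_pos":[0,0,-20],"delta_rot":[0,0,0]},
    {"grip":0,"delta_pos":[0,0,-30],"delta_rot":[0,0,0]},
    {"grip":0,"delta_pos":[0,0,-20],"delta_rot":[0,0,0]},
    {"grip":0,"delta_pos":[0,0,0],"delta_rot":[0,0,0]},
  ],
)

```text
t: 8.9
ee_pos: [0.4523, 0.2612, 0.117]
orientation: [3.138, -0.002, 1.502]
force: [-0.4, 1.0, -0.9]
opening: 0.0316
grasp_force: 29.4
```

```bash
python3 - <<'E'
from h import *
f,K,Rc,t=cam('side'); save(cv2.resize(f[120:340,230:400],None,fx=3,fy=2.7,interpolation=2),'s2.png')
E
```

```text
(no output)
```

View pics/s2.png

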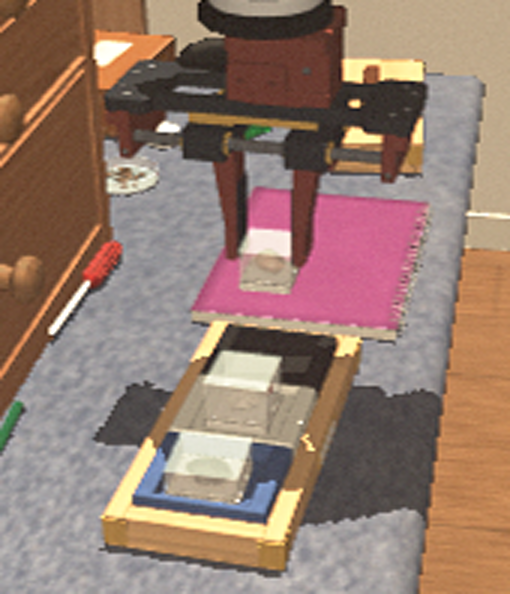

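Request:
carry_out(
  rows=[
    {"grip":0,"delta_pos":[-45,2,0],"delta_rot":[0,0,0]},
    {"grip":0,"delta_pos":[-45,2,0],"delta_rot":[0,0,0]},
    {"grip":0,"delta_pos":[-45,2,0],"delta_rot":[0,0,0]},
    {"grip":0,"delta_pos":[-45,1,0],"delta_rot":[0,0,0]},
    {"grip":0,"delta_pos":[0,0,40],"delta_rot":[0,0,0]},
    {"grip":0,"delta_pos":[0,0,30],"delta_rot":[0,0,0]},
    {"grip":0,"delta_pos":[0,0,8],"delta_rot":[0,0,0]},
    {"grip":0,"delta_pos":[0,0,0],"delta_rot":[0,0,0]},
  ],
)

```text
t: 9.95
ee_pos: [0.4454, 0.0805, 0.0367]
orientation: [-3.14, 0.0, 1.503]
force: [0.2, -0.2, -1.1]
opening: 0.0316
grasp_force: 29.4
```

Request:
carry_out(
  rows=[
    {"grip":0,"delta_pos":[0,0,2],"delta_rot":[0,0,0]},
    {"grip":0,"delta_pos":[0,0,2],"delta_rot":[0,0,0]},
    {"grip":0,"delta_pos":[0,0,2],"delta_rot":[0,0,0]},
    {"grip":0,"delta_pos":[0,0,0],"delta_rot":[0,0,0]},
  ],
)

```text
t: 10.45
ee_pos: [0.446, 0.0806, 0.0313]
orientation: [3.141, -0.0, 1.502]
force: [-0.2, 0.3, -0.4]
opening: 0.0314
grasp_force: 29.4
```

Request:
carry_out(
  rows=[
    {"grip":0,"delta_pos":[0,0,0.7],"delta_rot":[0,0,0]},
    {"grip":1,"delta_pos":[0,0,0],"delta_rot":[0,0,0]},
    {"grip":1,"delta_pos":[0,0,0],"delta_rot":[0,0,0]},
    {"grip":1,"delta_pos":[0,0,0],"delta_rot":[0,0,0]},
    {"grip":1,"delta_pos":[0,0,0],"delta_rot":[0,0,0]},
    {"grip":1,"delta_pos":[0,0,-20],"delta_rot":[0,0,0]},
    {"grip":1,"delta_pos":[0,0,-35],"delta_rot":[0,0,0]},
    {"grip":1,"delta_pos":[0,0,-30],"delta_rot":[0,0,0]},
  ],
)

```text
t: 11.45
ee_pos: [0.4458, 0.0805, 0.1164]
orientation: [-3.141, 0.0, 1.502]
force: [0.3, -0.5, 0.9]
opening: 0.0879
grasp_force: 0.0
```

Request:
carry_out(
  rows=[
    {"grip":1,"delta_pos":[50,-1,0],"delta_rot":[0,0,0]},
    {"grip":1,"delta_pos":[50,-1,0],"delta_rot":[0,0,0]},
    {"grip":1,"delta_pos":[50,-1,0],"delta_rot":[0,0,0]},
    {"grip":1,"delta_pos":[50,-1,0],"delta_rot":[0,0,0]},
    {"grip":1,"delta_pos":[42,-0.5,0],"delta_rot":[0,0,0]},
    {"grip":1,"delta_pos":[0,0,30],"delta_rot":[0,0,0]},
    {"grip":1,"delta_pos":[0,0,15],"delta_rot":[0,0,0]},
    {"grip":1,"delta_pos":[0,0,0],"delta_rot":[0,0,0]},
  ],
)

```text
t: 12.45
ee_pos: [0.457, 0.3212, 0.0693]
orientation: [-3.139, 0.002, 1.502]
force: [0.2, -0.1, 0.3]
opening: 0.0876
grasp_force: 0.0
```

Request:
carry_out(
  rows=[
    {"grip":1,"delta_pos":[0,0,12],"delta_rot":[0,0,0]},
    {"grip":1,"delta_pos":[0,0,10],"delta_rot":[0,0,0]},
    {"grip":1,"delta_pos":[0,0,0],"delta_rot":[0,0,0]},
    {"grip":0,"delta_pos":[0,0,0],"delta_rot":[0,0,0]},
    {"grip":0,"delta_pos":[0,0,0],"delta_rot":[0,0,0]},
    {"grip":0,"delta_pos":[0,0,0],"delta_rot":[0,0,0]},
    {"grip":0,"delta_pos":[0,0,0],"delta_rot":[0,0,0]},
    {"grip":0,"delta_pos":[0,0,0],"delta_rot":[0,0,0]},
  ],
)

```text
t: 13.45
ee_pos: [0.458, 0.3223, 0.0486]
orientation: [3.141, -0.0, 1.502]
force: [0.4, 0.5, 0.1]
opening: 0.0415
grasp_force: 0.0
```

Request:
carry_out(
  rows=[
    {"grip":0,"delta_pos":[0,0,0],"delta_rot":[0,0,0]},
    {"grip":0,"delta_pos":[0,0,0],"delta_rot":[0,0,0]},
    {"grip":0,"delta_pos":[0,0,-10],"delta_rot":[0,0,0]},
    {"grip":0,"delta_pos":[0,0,-20],"delta_rot":[0,0,0]},
    {"grip":0,"delta_pos":[0,0,-20],"delta_rot":[0,0,0]},
    {"grip":0,"delta_pos":[0,0,0],"delta_rot":[0,0,0]},
    {"grip":0,"delta_pos":[0,0,0],"delta_rot":[0,0,0]},
  ],
)

```text
t: 14.32
ee_pos: [0.4578, 0.3221, 0.0983]
orientation: [-3.141, 0.0, 1.502]
force: [0.7, 0.2, -0.9]
opening: 0.0377
grasp_force: 30.0
```

Request:
carry_out(
  rows=[
    {"grip":0,"delta_pos":[-32,0,0],"delta_rot":[0,0,0]},
    {"grip":0,"delta_pos":[-32,0,0],"delta_rot":[0,0,0]},
    {"grip":0,"delta_pos":[0,0,0],"delta_rot":[0,0,0]},
    {"grip":0,"delta_pos":[0,0,20],"delta_rot":[0,0,0]},
    {"grip":0,"delta_pos":[0,0,20],"delta_rot":[0,0,0]},
    {"grip":0,"delta_pos":[0,0,12],"delta_rot":[0,0,0]},
    {"grip":0,"delta_pos":[0,0,7],"delta_rot":[0,0,0]},
    {"grip":0,"delta_pos":[0,0,0],"delta_rot":[0,0,0]},
  ],
)

```text
t: 15.32
ee_pos: [0.4535, 0.2586, 0.0391]
orientation: [-3.141, 0.0, 1.502]
force: [0.6, -0.2, -0.9]
opening: 0.0377
grasp_force: 30.0
```

Request:
carry_out(
  rows=[
    {"grip":0,"delta_pos":[0,0,1],"delta_rot":[0,0,0]},
    {"grip":0,"delta_pos":[0,0,1],"delta_rot":[0,0,0]},
    {"grip":0,"delta_pos":[0,0,0],"delta_rot":[0,0,0]},
    {"grip":0,"delta_pos":[0,0,0],"delta_rot":[0,0,0]},
  ],
)

```text
t: 15.82
ee_pos: [0.4537, 0.2584, 0.0377]
orientation: [3.141, -0.0, 1.502]
force: [-0.5, 0.2, -0.7]
opening: 0.0378
grasp_force: 30.0
```

Request:
carry_out(
  rows=[
    {"grip":0,"delta_pos":[0,0,0.8],"delta_rot":[0,0,0]},
    {"grip":0,"delta_pos":[0,0,0],"delta_rot":[0,0,0]},
    {"grip":1,"delta_pos":[0,0,0],"delta_rot":[0,0,0]},
    {"grip":1,"delta_pos":[0,0,0],"delta_rot":[0,0,0]},
    {"grip":1,"delta_pos":[0,0,0],"delta_rot":[0,0,0]},
    {"grip":1,"delta_pos":[0,0,0],"delta_rot":[0,0,0]},
    {"grip":1,"delta_pos":[0,0,-20],"delta_rot":[0,0,0]},
    {"grip":1,"delta_pos":[0,0,-30],"delta_rot":[0,0,0]},
  ],
)

```text
t: 16.82
ee_pos: [0.4529, 0.258, 0.0865]
orientation: [-3.14, 0.001, 1.502]
force: [-0.1, -0.1, -0.2]
opening: 0.0877
grasp_force: 0.0
```

Request:
carry_out(
  rows=[
    {"grip":1,"delta_pos":[44,1,0],"delta_rot":[0,0,0]},
    {"grip":1,"delta_pos":[43,1,0],"delta_rot":[0,0,0]},
    {"grip":1,"delta_pos":[43,0.6,0],"delta_rot":[0,0,0]},
    {"grip":1,"delta_pos":[0,0,0],"delta_rot":[0,0,0]},
    {"grip":1,"delta_pos":[0,0,20],"delta_rot":[0,0,0]},
    {"grip":1,"delta_pos":[0,0,15],"delta_rot":[0,0,0]},
    {"grip":1,"delta_pos":[0,0,0],"delta_rot":[0,0,0]},
    {"grip":1,"delta_pos":[0,0,0],"delta_rot":[0,0,0]},
  ],
)

```text
t: 17.82
ee_pos: [0.4652, 0.3873, 0.0514]
orientation: [-3.141, 0.0, 1.502]
force: [-0.1, 0.6, -0.0]
opening: 0.0886
grasp_force: 0.0
```

Look from the wrist here: this shows the black and white inserts less well, so I'll take the side view while gripping the low box.

Request:
carry_out(
  rows=[
    {"grip":1,"delta_pos":[0,0,10],"delta_rot":[0,0,0]},
    {"grip":1,"delta_pos":[0,0,5.5],"delta_rot":[0,0,0]},
    {"grip":0,"delta_pos":[0,0,0],"delta_rot":[0,0,0]},
    {"grip":0,"delta_pos":[0,0,0],"delta_rot":[0,0,0]},
    {"grip":0,"delta_pos":[0,0,0],"delta_rot":[0,0,0]},
    {"grip":0,"delta_pos":[0,0,0],"delta_rot":[0,0,0]},
    {"grip":0,"delta_pos":[0,0,0],"delta_rot":[0,0,0]},
    {"grip":0,"delta_pos":[0,0,0],"delta_rot":[0,0,0]},
  ],
)

```text
t: 18.82
ee_pos: [0.4652, 0.388, 0.0363]
orientation: [3.141, -0.0, 1.502]
force: [0.2, -0.1, 1.6]
opening: 0.042
grasp_force: 29.6
```

Request:
carry_out(
  rows=[
    {"grip":0,"delta_pos":[0,0,0],"delta_rot":[0,0,0]},
    {"grip":0,"delta_pos":[0,0,-10],"delta_rot":[0,0,0]},
    {"grip":0,"delta_pos":[0,0,-20],"delta_rot":[0,0,0]},
    {"grip":0,"delta_pos":[0,0,-20],"delta_rot":[0,0,0]},
    {"grip":0,"delta_pos":[0,0,0],"delta_rot":[0,0,0]},
    {"grip":0,"delta_pos":[0,0,0],"delta_rot":[0,0,0]},
  ],
)

```text
t: 19.58
ee_pos: [0.4651, 0.3879, 0.0865]
orientation: [3.141, -0.0, 1.502]
force: [-0.2, -0.7, -0.7]
opening: 0.0421
grasp_force: 29.6
```

```bash
python3 - <<'E'
from h import *
f,K,Rc,t=cam('side'); save(cv2.resize(f[160:340,250:390],None,fx=4,fy=3.3,interpolation=2),'s3.png')
E
```

```text
(no output)
```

View pics/s3.png

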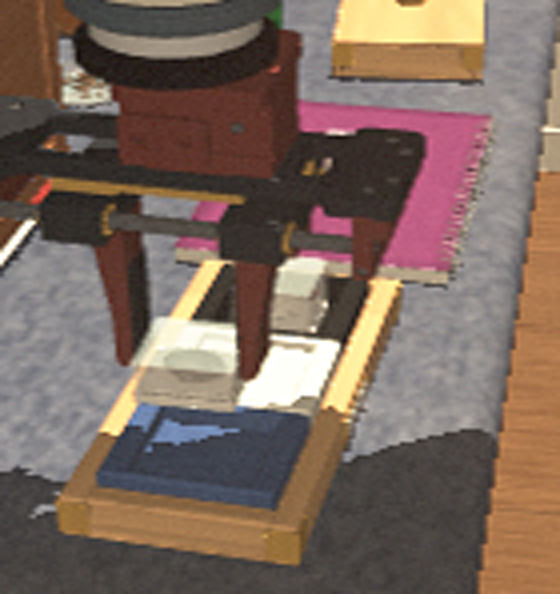

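Request:
carry_out(
  rows=[
    {"grip":0,"delta_pos":[-33,-1.5,0],"delta_rot":[0,0,0]},
    {"grip":0,"delta_pos":[-32,-1.2,0],"delta_rot":[0,0,0]},
    {"grip":0,"delta_pos":[0,0,0],"delta_rot":[0,0,0]},
    {"grip":0,"delta_pos":[0,0,18],"delta_rot":[0,0,0]},
    {"grip":0,"delta_pos":[0,0,15],"delta_rot":[0,0,0]},
    {"grip":0,"delta_pos":[0,0,8],"delta_rot":[0,0,0]},
    {"grip":0,"delta_pos":[0,0,1],"delta_rot":[0,0,0]},
    {"grip":0,"delta_pos":[0,0,0],"delta_rot":[0,0,0]},
  ],
)

```text
t: 20.62
ee_pos: [0.4581, 0.3235, 0.0441]
orientation: [3.142, -0.0, 1.503]
force: [0.1, -0.7, -0.1]
opening: 0.0423
grasp_force: 29.6
```

Request:
carry_out(
  rows=[
    {"grip":0,"delta_pos":[0,0,0.8],"delta_rot":[0,0,0]},
    {"grip":0,"delta_pos":[0,0,0.8],"delta_rot":[0,0,0]},
    {"grip":0,"delta_pos":[0,0,0],"delta_rot":[0,0,0]},
  ],
)

```text
t: 21.0
ee_pos: [0.4581, 0.3233, 0.0428]
orientation: [3.141, -0.0, 1.502]
force: [0.3, -0.3, -1.0]
opening: 0.0418
grasp_force: 29.6
```

Request:
carry_out(
  rows=[
    {"grip":0,"delta_pos":[0,0,0.4],"delta_rot":[0,0,0]},
    {"grip":1,"delta_pos":[0,0,0],"delta_rot":[0,0,0]},
    {"grip":1,"delta_pos":[0,0,0],"delta_rot":[0,0,0]},
    {"grip":1,"delta_pos":[0,0,0],"delta_rot":[0,0,0]},
    {"grip":1,"delta_pos":[0,0,0],"delta_rot":[0,0,0]},
    {"grip":1,"delta_pos":[0,0,-20],"delta_rot":[0,0,0]},
    {"grip":1,"delta_pos":[0,0,-30],"delta_rot":[0,0,0]},
    {"grip":1,"delta_pos":[0,0,0],"delta_rot":[0,0,0]},
  ],
)

```text
t: 22.0
ee_pos: [0.4593, 0.3241, 0.0941]
orientation: [3.138, -0.003, 1.502]
force: [-0.0, 0.1, -0.0]
opening: 0.0878
grasp_force: 0.0
```

Request:
carry_out(
  rows=[
    {"grip":1,"delta_pos":[-50,1,0],"delta_rot":[0,0,0]},
    {"grip":1,"delta_pos":[-50,1,0],"delta_rot":[0,0,0]},
    {"grip":1,"delta_pos":[-50,1,0],"delta_rot":[0,0,0]},
    {"grip":1,"delta_pos":[-50,1,0],"delta_rot":[0,0,0]},
    {"grip":1,"delta_pos":[-43,0.4,0],"delta_rot":[0,0,0]},
    {"grip":1,"delta_pos":[0,0,20],"delta_rot":[0,0,0]},
    {"grip":1,"delta_pos":[0,0,0],"delta_rot":[0,0,0]},
    {"grip":1,"delta_pos":[0,0,0],"delta_rot":[0,0,0]},
  ],
)

```text
t: 23.0
ee_pos: [0.4456, 0.0808, 0.0721]
orientation: [-3.141, 0.0, 1.503]
force: [0.0, 0.9, 0.3]
opening: 0.0878
grasp_force: 0.0
```

```bash
python3 - <<'E'
from h import *
o=r.observe(); print(o['ee_pos'])
f,K,Rc,t=cam('wrist'); save(cv2.resize(f,None,fx=1.25,fy=1.25),'w4.png')
f,K,Rc,t=cam('side'); save(cv2.resize(f[180:340,250:390],None,fx=4,fy=3.6,interpolation=2),'s4.png')
for m in r.mark_of('middle_box','side'): print(m['conf'],m['xy'],toz(m['xy'],.011,K,Rc,t))
f,K,Rc,t=cam('scene')
for m in r.mark_of('middle_box','scene'): print(m['conf'],m['xy'],toz(m['xy'],.011,K,Rc,t))
E
```

```text
[0.44563402 0.08084694 0.07206192]
0.62 [311.5, 162.9] [ 0.55818255 -0.18354573  0.011     ]
0.61 [339.1, 212.1] [0.44211034 0.07443269 0.011     ]
0.85 [405.9, 254.2] [ 0.5377057  -0.18949155  0.011     ]
0.73 [302.1, 214.8] [0.43167328 0.06784072 0.011     ]
```

View pics/s4.png

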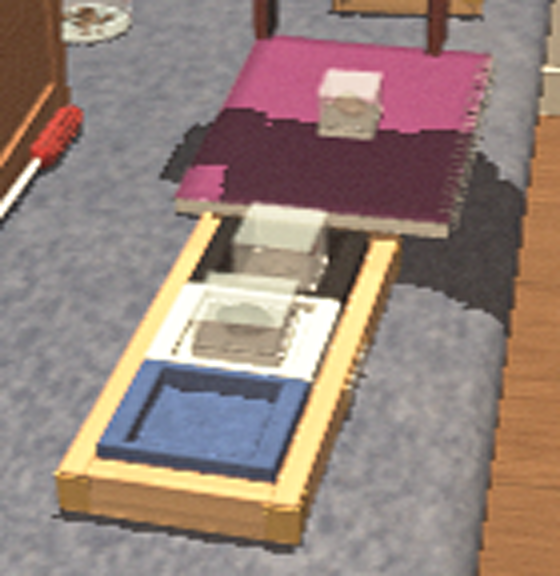

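The side view shows the tall box in black, about (280,245), the low box in white, about (245,315), and the middle box standing on the notebook at (350,105). The blue insert is empty.

Request:
carry_out(
  rows=[
    {"grip":1,"delta_pos":[0,0,25],"delta_rot":[0,0,0]},
    {"grip":1,"delta_pos":[0,0,16.5],"delta_rot":[0,0,0]},
    {"grip":1,"delta_pos":[0,0,0],"delta_rot":[0,0,0]},
    {"grip":0,"delta_pos":[0,0,0],"delta_rot":[0,0,0]},
    {"grip":0,"delta_pos":[0,0,0],"delta_rot":[0,0,0]},
    {"grip":0,"delta_pos":[0,0,0],"delta_rot":[0,0,0]},
    {"grip":0,"delta_pos":[0,0,0],"delta_rot":[0,0,0]},
    {"grip":0,"delta_pos":[0,0,0],"delta_rot":[0,0,0]},
  ],
)

```text
t: 24.25
ee_pos: [0.4458, 0.0805, 0.0308]
orientation: [3.141, -0.0, 1.502]
force: [-0.3, -0.7, 0.2]
opening: 0.0414
grasp_force: 0.0
```

Request:
carry_out(
  rows=[
    {"grip":0,"delta_pos":[0,0,0],"delta_rot":[0,0,0]},
    {"grip":0,"delta_pos":[0,0,0],"delta_rot":[0,0,0]},
    {"grip":0,"delta_pos":[0,0,-10],"delta_rot":[0,0,0]},
    {"grip":0,"delta_pos":[0,0,-30],"delta_rot":[0,0,0]},
    {"grip":0,"delta_pos":[0,0,-40],"delta_rot":[0,0,0]},
    {"grip":0,"delta_pos":[0,0,0],"delta_rot":[0,0,0]},
    {"grip":0,"delta_pos":[0,0,0],"delta_rot":[0,0,0]},
  ],
)

```text
t: 25.12
ee_pos: [0.4455, 0.0805, 0.1107]
orientation: [3.141, -0.0, 1.502]
force: [0.6, 0.2, -0.2]
opening: 0.0318
grasp_force: 29.5
```

Request:
carry_out(
  rows=[
    {"grip":0,"delta_pos":[44,-0.6,0],"delta_rot":[0,0,0]},
    {"grip":0,"delta_pos":[44,-0.6,0],"delta_rot":[0,0,0]},
    {"grip":0,"delta_pos":[44,-0.6,0],"delta_rot":[0,0,0]},
    {"grip":0,"delta_pos":[44,-0.6,0],"delta_rot":[0,0,0]},
    {"grip":0,"delta_pos":[44,-0.6,0],"delta_rot":[0,0,0]},
    {"grip":0,"delta_pos":[44,-0.6,0],"delta_rot":[0,0,0]},
    {"grip":0,"delta_pos":[43,-0.6,0],"delta_rot":[0,0,0]},
    {"grip":0,"delta_pos":[0,0,0],"delta_rot":[0,0,0]},
  ],
)

```text
t: 26.12
ee_pos: [0.4619, 0.3892, 0.1091]
orientation: [-3.141, 0.001, 1.505]
force: [-0.1, -0.3, -0.7]
opening: 0.0315
grasp_force: 29.5
```

Request:
carry_out(
  rows=[
    {"grip":0,"delta_pos":[0,0,20],"delta_rot":[0,0,0]},
    {"grip":0,"delta_pos":[0,0,25],"delta_rot":[0,0,0]},
    {"grip":0,"delta_pos":[0,0,15],"delta_rot":[0,0,0]},
    {"grip":0,"delta_pos":[0,0,7],"delta_rot":[0,0,0]},
    {"grip":0,"delta_pos":[0,0,0.5],"delta_rot":[0,0,0]},
    {"grip":0,"delta_pos":[0,0,0],"delta_rot":[0,0,0]},
  ],
)

```text
t: 26.88
ee_pos: [0.4629, 0.3872, 0.0436]
orientation: [3.141, -0.0, 1.502]
force: [0.2, 0.2, -0.5]
opening: 0.0316
grasp_force: 29.8
```

Request:
carry_out(
  rows=[
    {"grip":0,"delta_pos":[0,0,1],"delta_rot":[0,0,0]},
    {"grip":0,"delta_pos":[0,0,0.7],"delta_rot":[0,0,0]},
    {"grip":1,"delta_pos":[0,0,0],"delta_rot":[0,0,0]},
    {"grip":1,"delta_pos":[0,0,0],"delta_rot":[0,0,0]},
    {"grip":1,"delta_pos":[0,0,0],"delta_rot":[0,0,0]},
    {"grip":1,"delta_pos":[0,0,0],"delta_rot":[0,0,0]},
    {"grip":1,"delta_pos":[0,0,-20],"delta_rot":[0,0,0]},
    {"grip":1,"delta_pos":[0,0,-40],"delta_rot":[0,0,0]},
  ],
)

```text
t: 27.88
ee_pos: [0.4618, 0.3864, 0.1018]
orientation: [-3.139, 0.002, 1.502]
force: [0.3, 0.2, 0.9]
opening: 0.0864
grasp_force: 0.0
```

Request:
carry_out(
  rows=[
    {"grip":1,"delta_pos":[-44,0,-30],"delta_rot":[0,0,0]},
    {"grip":1,"delta_pos":[-44,0,-30],"delta_rot":[0,0,0]},
    {"grip":1,"delta_pos":[-44,0,-30],"delta_rot":[0,0,0]},
    {"grip":1,"delta_pos":[0,0,0],"delta_rot":[0,0,0]},
    {"grip":1,"delta_pos":[0,0,0],"delta_rot":[0,0,0]},
  ],
)

```text
t: 28.5
ee_pos: [0.4539, 0.2558, 0.1923]
orientation: [3.14, -0.001, 1.502]
force: [-0.1, 0.3, 0.5]
opening: 0.0875
grasp_force: 0.0
```

```bash
python3 - <<'E'
from h import *
o=r.observe(); print(o['ee_pos'])
f,K,Rc,t=cam('wrist'); a=rect(f,K,Rc,t,.39,.53,.195,.445,.034,2.2); print(-Rc.T@t)
for k in ['case_base','insert_black','insert_white','insert_blue','tall_box','middle_box','low_box']:
    for m in r.outline_of(k,'wrist')[:1]:
        z=dict(case_base=.026,tall_box=.052,middle_box=.052,low_box=.052).get(k,.034)
        v,u=np.nonzero(m['region']); p=np.array([toz(b,z,K,Rc,t)[:2] for b in zip(u,v)])*1000
        q=cv2.minAreaRect(p.astype(np.float32)); print(k,round(m['conf'],2),np.round(q[0],1),np.round(q[1],1),round(q[2],1))
f,K,Rc,t=cam('side'); b=cv2.resize(f[230:340,255:365],(264,308),interpolation=2)
o=np.zeros((600,550,3),np.uint8); o[:a.shape[0],:a.shape[1]]=a[:600,:550]; h=a.shape[0]; b=b[:600-h]; o[h:h+b.shape[0],:264]=b
save(o,'w5.png')
E
```

```text
[0.45389287 0.25575302 0.19233192]
[0.45919056 0.33808937 0.3543554 ]
case_base 0.78 [457.9 322.8] [219.  103.1] 86.1
insert_black 0.94 [453.8 259.6] [62.5 75.5] 86.0
insert_white 0.96 [458.1 323. ] [62.1 75.4] 86.0
insert_blue 0.69 [462.5 386.6] [63.3 75.5] 86.0
tall_box 0.82 [454.1 261.5] [44.2 37.8] 86.0
middle_box 0.58 [462.1 385.3] [37.7 32.4] 87.0
low_box 0.84 [457.8 324. ] [40.4 42.3] 88.5
```

View pics/w5.png

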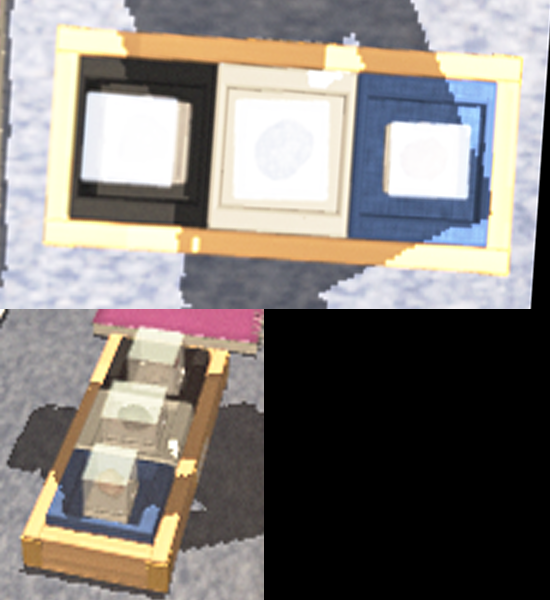

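All three boxes sit in their own inserts. The rectified view shows black/tall at (135,140), white/low at (285,150) and blue/middle at (430,160). The case pose is confirmed. Next is the cover.

Request:
carry_out(
  rows=[
    {"grip":1,"delta_pos":[-50,2.5,-10],"delta_rot":[0,0,0]},
    {"grip":1,"delta_pos":[-50,2.5,-10],"delta_rot":[0,0,0]},
    {"grip":1,"delta_pos":[-50,2.5,-10],"delta_rot":[0,0,0]},
    {"grip":1,"delta_pos":[-50,2.5,-10],"delta_rot":[0,0,0]},
    {"grip":1,"delta_pos":[-50,2.5,-10],"delta_rot":[0,0,0]},
    {"grip":1,"delta_pos":[-50,2.5,-10],"delta_rot":[0,0,0]},
    {"grip":1,"delta_pos":[-50,2.5,0],"delta_rot":[0,0,0]},
    {"grip":1,"delta_pos":[-50,2.5,0],"delta_rot":[0,0,0]},
  ],
)

```text
t: 29.95
ee_pos: [0.4461, -0.1467, 0.2517]
orientation: [3.141, 0.0, 1.502]
force: [0.3, -0.1, -0.2]
opening: 0.0877
grasp_force: 0.0
```

Request:
carry_out(
  rows=[
    {"grip":1,"delta_pos":[-40,2.5,0],"delta_rot":[0,0,0]},
    {"grip":1,"delta_pos":[-36,1,0],"delta_rot":[0,0,0]},
    {"grip":1,"delta_pos":[0,0,0],"delta_rot":[0,0,0]},
    {"grip":1,"delta_pos":[0,0,0],"delta_rot":[0,0,0]},
  ],
)

```text
t: 30.45
ee_pos: [0.4442, -0.2205, 0.2512]
orientation: [-3.141, -0.001, 1.502]
force: [-0.1, 0.3, -0.7]
opening: 0.0879
grasp_force: 0.0
```

```bash
python3 - <<'E'
from h import *
o=r.observe(); print(o['ee_pos'],o['orientation'])
f,K,Rc,t=cam('wrist'); a=rect(f,K,Rc,t,.37,.52,-.335,-.085,.033,3.1)
m=r.outline_of('cover','wrist')[0]; v,u=np.nonzero(m['region']); print(m['conf'],m['extent'],[ (x['conf'],x['xy'],toz(x['xy'],0,K,Rc,t)) for x in r.mark_of('cover','wrist')[:1]])
p=np.array([toz(b,.033,K,Rc,t)[:2] for b in zip(u,v)])*1000
print(cv2.minAreaRect(p.astype(np.float32)))
save(a,'w6.png')
E
```

```text
[ 0.44417265 -0.22051399  0.25120799] [-3.14092488e+00 -6.15730688e-04  1.50198075e+00]
0.8 [275.6, 72.3, 367.1, 230.6] [(0.67, [324.7, 153.5], array([ 0.44364949, -0.20437799,  0.        ]))]
((443.2409973144531, -205.86334228515625), (97.71402740478516, 213.21176147460938), 4.430082321166992)
```

View pics/w6.png

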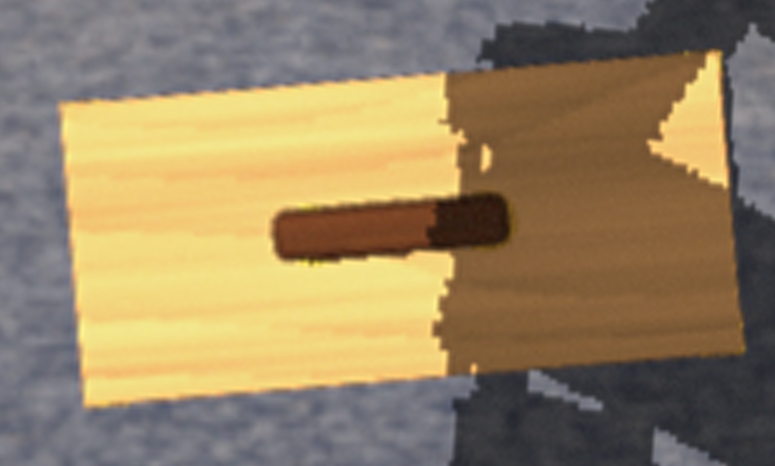

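The rectified view shows the cover whole, with its bar grip at (392,227). The centre is (0.4432, -0.2059) and the yaw is +4.4°.

Request:
carry_out(
  rows=[
    {"grip":1,"delta_pos":[0,0,0],"delta_rot":[0,0,-8.4]},
    {"grip":1,"delta_pos":[14.7,0,30],"delta_rot":[0,0,0]},
    {"grip":1,"delta_pos":[0,0,50],"delta_rot":[0,0,0]},
    {"grip":1,"delta_pos":[0,0,50],"delta_rot":[0,0,0]},
    {"grip":1,"delta_pos":[0,0,35],"delta_rot":[0,0,0]},
    {"grip":1,"delta_pos":[0,0,20],"delta_rot":[0,0,0]},
    {"grip":1,"delta_pos":[0,0,0],"delta_rot":[0,0,0]},
    {"grip":1,"delta_pos":[0,0,0],"delta_rot":[0,0,0]},
  ],
)

```text
t: 31.6
ee_pos: [0.4439, -0.2062, 0.0673]
orientation: [3.141, 0.001, 1.65]
force: [0.3, -0.3, -0.0]
opening: 0.0877
grasp_force: 0.0
```

Request:
carry_out(
  rows=[
    {"grip":1,"delta_pos":[0,-0.7,15],"delta_rot":[0,0,0]},
    {"grip":1,"delta_pos":[0,0,14],"delta_rot":[0,0,0]},
    {"grip":1,"delta_pos":[0,0,0],"delta_rot":[0,0,0]},
    {"grip":0,"delta_pos":[0,0,0],"delta_rot":[0,0,0]},
    {"grip":0,"delta_pos":[0,0,0],"delta_rot":[0,0,0]},
    {"grip":0,"delta_pos":[0,0,0],"delta_rot":[0,0,0]},
    {"grip":0,"delta_pos":[0,0,0],"delta_rot":[0,0,0]},
    {"grip":0,"delta_pos":[0,0,0],"delta_rot":[0,0,0]},
  ],
)

```text
t: 32.6
ee_pos: [0.4426, -0.2065, 0.0376]
orientation: [3.141, 0.0, 1.649]
force: [1.0, -0.2, 0.1]
opening: 0.0412
grasp_force: 0.0
```

Request:
carry_out(
  rows=[
    {"grip":0,"delta_pos":[0,0,0],"delta_rot":[0,0,0]},
    {"grip":0,"delta_pos":[0,0,0],"delta_rot":[0,0,0]},
    {"grip":0,"delta_pos":[0,0,0],"delta_rot":[0,0,0]},
    {"grip":0,"delta_pos":[0,0,0],"delta_rot":[0,0,0]},
  ],
)

```text
t: 33.1
ee_pos: [0.4427, -0.2065, 0.0375]
orientation: [3.141, 0.0, 1.649]
force: [-0.6, -0.9, 0.6]
opening: 0.0156
grasp_force: 30.0
```

Request:
carry_out(
  rows=[
    {"grip":0,"delta_pos":[0,0,-10],"delta_rot":[0,0,0]},
    {"grip":0,"delta_pos":[0,0,-20],"delta_rot":[0,0,0]},
    {"grip":0,"delta_pos":[0,0,-30],"delta_rot":[0,0,0]},
    {"grip":0,"delta_pos":[0,0,-40],"delta_rot":[0,0,0]},
    {"grip":0,"delta_pos":[0,0,-20],"delta_rot":[0,0,0]},
    {"grip":0,"delta_pos":[0,0,0],"delta_rot":[0,0,8.4]},
    {"grip":0,"delta_pos":[0,0,0],"delta_rot":[0,0,0]},
    {"grip":0,"delta_pos":[0,0,0],"delta_rot":[0,0,0]},
  ],
)

```text
t: 34.1
ee_pos: [0.4421, -0.2063, 0.1573]
orientation: [-3.141, -0.0, 1.505]
force: [-0.2, 1.1, -2.0]
opening: 0.0159
grasp_force: 30.0
```

Request:
carry_out(
  rows=[
    {"grip":0,"delta_pos":[30,-1,0],"delta_rot":[0,0,0]},
    {"grip":0,"delta_pos":[40,-1.5,0],"delta_rot":[0,0,0]},
    {"grip":0,"delta_pos":[40,-1.5,0],"delta_rot":[0,0,0]},
    {"grip":0,"delta_pos":[40,-1.5,0],"delta_rot":[0,0,0]},
    {"grip":0,"delta_pos":[40,-1.5,0],"delta_rot":[0,0,0]},
    {"grip":0,"delta_pos":[40,-1.5,0],"delta_rot":[0,0,0]},
    {"grip":0,"delta_pos":[40,-1.5,0],"delta_rot":[0,0,0]},
    {"grip":0,"delta_pos":[40,-1.5,0],"delta_rot":[0,0,0]},
  ],
)

```text
t: 35.1
ee_pos: [0.4519, 0.1048, 0.1572]
orientation: [-3.141, 0.0, 1.505]
force: [0.6, 0.4, -1.5]
opening: 0.0161
grasp_force: 30.0
```

Request:
carry_out(
  rows=[
    {"grip":0,"delta_pos":[40,-1.5,0],"delta_rot":[0,0,0]},
    {"grip":0,"delta_pos":[40,-1.5,0],"delta_rot":[0,0,0]},
    {"grip":0,"delta_pos":[40,-1.5,0],"delta_rot":[0,0,0]},
    {"grip":0,"delta_pos":[40,-1.5,0],"delta_rot":[0,0,0]},
    {"grip":0,"delta_pos":[35,-1,0],"delta_rot":[0,0,0]},
    {"grip":0,"delta_pos":[23,-1,0],"delta_rot":[0,0,0]},
    {"grip":0,"delta_pos":[0,0,0],"delta_rot":[0,0,0]},
    {"grip":0,"delta_pos":[0,0,0],"delta_rot":[0,0,0]},
  ],
)

```text
t: 36.1
ee_pos: [0.4588, 0.3206, 0.1571]
orientation: [-3.141, 0.001, 1.503]
force: [-0.1, 0.1, -2.7]
opening: 0.0155
grasp_force: 30.0
```

Request:
carry_out(
  rows=[
    {"grip":0,"delta_pos":[1.5,-1.4,20],"delta_rot":[0,0,0]},
    {"grip":0,"delta_pos":[0,0,25],"delta_rot":[0,0,0]},
    {"grip":0,"delta_pos":[0,0,7],"delta_rot":[0,0,0]},
    {"grip":0,"delta_pos":[0,0,0],"delta_rot":[0,0,0]},
    {"grip":0,"delta_pos":[0,0,0],"delta_rot":[0,0,0]},
  ],
)

```text
t: 36.72
ee_pos: [0.4586, 0.3233, 0.1064]
orientation: [3.141, -0.001, 1.502]
force: [-0.4, -0.8, -1.6]
opening: 0.0158
grasp_force: 30.0
```

```bash
python3 - <<'E'
from h import *
o=r.observe(); print(o['ee_pos'],o['orientation'])
f,K,Rc,t=cam('side')
# predicted lower outline of cover at tip-.0375, and case rim outline
T=lambda z,c,w,l,yaw:[proj([c[0]+a*np.cos(yaw)-b*np.sin(yaw),c[1]+a*np.sin(yaw)+b*np.cos(yaw),z],K,Rc,t) for a,b in((w,l),(-w,l),(-w,-l),(w,-l))]
y=o['orientation'][2]-np.pi/2
g=cv2.resize(f[200:350,240:390],(600,600),interpolation=2)
for z,c,w,l,yw,col in((o['ee_pos'][2]-.0375,o['ee_pos'][:2]+[.0005,.0006],.049,.107,y,(255,0,0)),(.026,(.458,.3228),.051,.109,-.068,(0,255,0))):
    cv2.polylines(g,[((np.array(T(z,c,w,l,yw))-[240,200])*4).astype(np.int32)],True,col,1)
save(g,'s7.png')
E
```

```text
[0.45855787 0.32326531 0.10637219] [ 3.14052100e+00 -8.12089241e-04  1.50199764e+00]
```

View pics/s7.png

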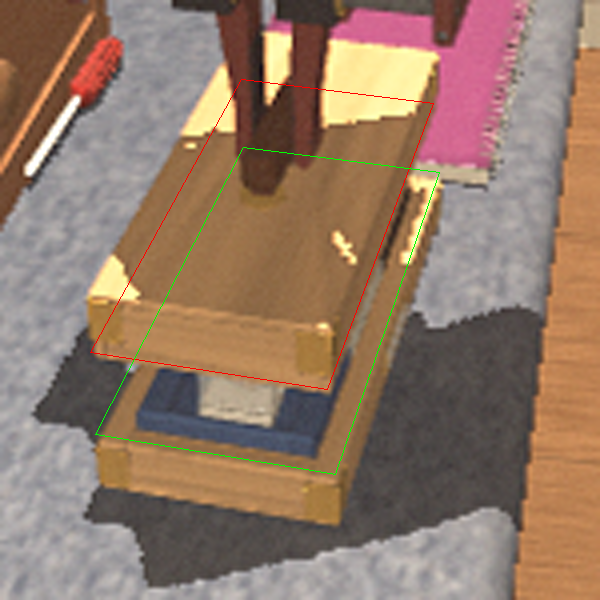

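The predicted outlines of cover (red) and rim (green) match the picture, and the cover is level, about 40 mm above the rim. Lowering it now.

Request:
carry_out(
  rows=[
    {"grip":0,"delta_pos":[-0.7,-0.7,10],"delta_rot":[0,0,0]},
    {"grip":0,"delta_pos":[0,0,10],"delta_rot":[0,0,0]},
    {"grip":0,"delta_pos":[0,0,10],"delta_rot":[0,0,0]},
    {"grip":0,"delta_pos":[0,0,7],"delta_rot":[0,0,0]},
    {"grip":0,"delta_pos":[0,0,3],"delta_rot":[0,0,0]},
    {"grip":0,"delta_pos":[0,0,0],"delta_rot":[0,0,0]},
    {"grip":0,"delta_pos":[0,0,0],"delta_rot":[0,0,0]},
  ],
)

```text
t: 37.65
ee_pos: [0.4574, 0.3227, 0.0657]
orientation: [3.141, -0.0, 1.502]
force: [0.5, 0.9, -3.1]
opening: 0.0156
grasp_force: 30.0
```

Request:
carry_out(
  rows=[
    {"grip":0,"delta_pos":[0,0,1],"delta_rot":[0,0,0]},
    {"grip":0,"delta_pos":[0,0,1],"delta_rot":[0,0,0]},
    {"grip":0,"delta_pos":[0,0,0],"delta_rot":[0,0,0]},
    {"grip":0,"delta_pos":[0,0,0],"delta_rot":[0,0,0]},
  ],
)

```text
t: 38.15
ee_pos: [0.4572, 0.3226, 0.0635]
orientation: [3.142, -0.0, 1.502]
force: [0.1, -0.5, -1.4]
opening: 0.0155
grasp_force: 30.0
```

Request:
carry_out(
  rows=[
    {"grip":0,"delta_pos":[0,0,0.4],"delta_rot":[0,0,0]},
    {"grip":0,"delta_pos":[0,0,0],"delta_rot":[0,0,0]},
    {"grip":0.7,"delta_pos":[0,0,0],"delta_rot":[0,0,0]},
    {"grip":0.7,"delta_pos":[0,0,0],"delta_rot":[0,0,0]},
    {"grip":0.7,"delta_pos":[0,0,0],"delta_rot":[0,0,0]},
    {"grip":0.7,"delta_pos":[0,0,0],"delta_rot":[0,0,0]},
    {"grip":0.7,"delta_pos":[0,0,-10],"delta_rot":[0,0,0]},
    {"grip":0.7,"delta_pos":[0,0,-25],"delta_rot":[0,0,0]},
  ],
)

```text
t: 39.15
ee_pos: [0.4565, 0.3221, 0.098]
orientation: [-3.14, 0.001, 1.502]
force: [0.6, 0.3, 0.5]
opening: 0.0616
grasp_force: 0.0
```

Request:
carry_out(
  rows=[
    {"grip":0.7,"delta_pos":[0,0,-40],"delta_rot":[0,0,0]},
    {"grip":0.7,"delta_pos":[0,0,-40],"delta_rot":[0,0,0]},
    {"grip":0.7,"delta_pos":[-40,0,-20],"delta_rot":[0,0,0]},
    {"grip":0.7,"delta_pos":[-30,0,0],"delta_rot":[0,0,0]},
    {"grip":0.7,"delta_pos":[0,0,0],"delta_rot":[0,0,0]},
    {"grip":0.7,"delta_pos":[0,0,0],"delta_rot":[0,0,0]},
  ],
)

```text
t: 39.9
ee_pos: [0.4527, 0.2533, 0.1985]
orientation: [3.141, -0.001, 1.502]
force: [0.8, 0.2, 0.4]
opening: 0.0616
grasp_force: 0.0
```

```bash
python3 - <<'E'
from h import *
o=r.observe(); print(o['ee_pos'])
f,K,Rc,t=cam('wrist')
m=r.outline_of('cover','wrist')[0]; v,u=np.nonzero(m['region'])
p=np.array([toz(b,.059,K,Rc,t)[:2] for b in zip(u,v)])*1000
print(m['conf'],cv2.minAreaRect(p.astype(np.float32)))
f,K,Rc,t=cam('side')
g=cv2.resize(f[200:350,240:390],(600,600),interpolation=2)
yw=-.068;c=(.458,.3228);P=[]
for z in(.026,.059):
    q=[proj([c[0]+a*np.cos(yw)-b*np.sin(yw),c[1]+a*np.sin(yw)+b*np.cos(yw),z],K,Rc,t) for a,b in((.049,.107),(-.049,.107),(-.049,-.107),(.049,-.107))]
    cv2.polylines(g,[((np.array(q)-[240,200])*4).astype(np.int32)],True,(255,0,0),1)
save(g,'s8.png')
E
```

```text
[0.45273598 0.25328721 0.19845531]
0.69 ((456.6667175292969, 323.7700500488281), (212.84532165527344, 98.81797790527344), 86.01087951660156)
```

View pics/s8.png

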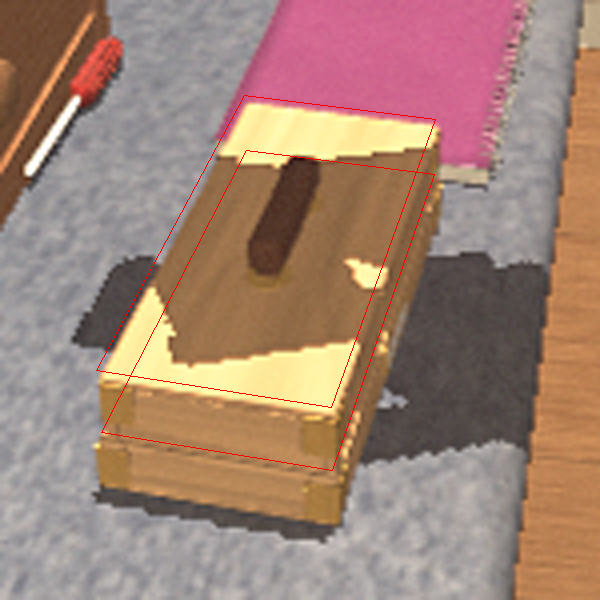

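The cover lies flat and closed on the rim all round, with its front edge at about (220,455), and the gripper is clear. I'm handing the job in.

```bash
python3 -c "
from cell import r
print(r.finish_job())"
```

```text
the job is handed in; nothing more can be done
None
```

The job is handed in: all three boxes are in their own inserts, the cover is on and looks fully down all round in the last picture, and the gripper is clear (about 40 s of the 120 s used).

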